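# Slide a bottle along the bench rail into its sprung dock

### The arm

A 6-joint arm with a two-finger parallel gripper is mounted at the origin on the work surface; the furniture and walls round the work are solid. World frame = base frame: x ahead of the robot, y to its left, z up, the work surface at z = 0. Lengths are in m, angles in degrees, forces in N, time in s.
With the tool pointing down it reaches from about 0.425 to 0.95 m from the base axis. Payload 14.7 kg.
Tool frame: the origin (TCP) lies midway between the tips of the shut fingers; the grasp point (between the pads) lies 19 mm behind it; z points along the fingers, y is the line along which they close (so a half turn about z gives the same grasp; the last joint's range is limited). The gripper opens to 85 mm and grips with 20 to 120 N. Pads are 22 mm wide; open, the fingers measure 114 mm over their backs; the gripper's body (76 mm by 85 mm) begins 54 mm behind the grasp point. The pads swing forward as they close: fully open they stand 13 mm farther back than shut.
Start: joints at [62.934, 27.513, 91.461, -0, 61.026, -2.67], TCP at [0.268, 0.592, 0.231] pointing down, gripper open.
Joint ranges: [-157.49, 157.49], [-46.99, 117.5], [13.45, 153.17], [-89.5, 269.5], [5.16, 153.95], [-167.48, 167.48]. Speed limits (degrees/s): [108.29, 108.29, 136.94, 172.46, 172.46, 172.46].

### API

Orientations are given as [roll, pitch, yaw] about the fixed x, y, z axes, in that order (R = Rz(yaw) Ry(pitch) Rx(roll)).
In Python, from cell import robot gives the robot as it stands.
- The arm moves only by the tool step_arm, never from a script. Its argument "motion" is a list of rows, each an object of numbers: "dx", "dy", "dz": the shift along the world's x, y, z in mm; "ax", "ay", "az": the turn, a rotation vector about the world's x, y, z in rad. In form: [{"dx": .., "dy": .., "dz": .., "ax": .., "ay": .., "az": ..}, ...]. A call has 1 to 12 rows; each row is the pose to reach, as a shift and turn from the pose commanded when the call began; what a row does not reach only later rows make up. A row lasts 1/10 s, in which the tool goes at most 50 mm and 8.59 degrees, less where a joint would pass 70% of its speed; a pose out of reach is approached as far as the arm can. A call with a gripper value outside its range is refused whole. "hand" is the closure in counts, from 0 (fully open) to 255 (shut), set as the call begins (left out, the last holds). The fingers move at their own pace and stop on an object; "squeeze" is the grip in N (left out, the last holds). Time passes only in rows, so rows that repeat a pose let the fingers close. It gives the time, the measured TCP pose, the force, the opening and the grip force at its end, in the units of the state.
- robot.get_state(): the state, without advancing time (a new reading comes with each control period).
- robot.get_image(name): name is "scene" or "top" or "wrist"; returns the picture (480x640x3 uint8, red, green, blue); there is no depth.
- robot.camera_params(name): a dict with "camera_matrix" (3x3 intrinsics, pixels), "T" (4x4, takes a point from camera to world coordinates); the wrist camera has in their place "T_tool_cam" (4x4, takes a point from camera to tool coordinates, whose origin is the TCP and whose axes are the flange's). Camera axes: x right, y down, z forward; pixel columns grow to the right and rows downward; lengths in m; the calibration is good to about 2 mm. A picture is of the moment at which its call begins: read the wrist's pose just before it. camera_params takes no time and is no camera call.
- robot.sign_off(): hands the job in; it is judged then, once.
Trained networks look in the newest picture that a camera, given by its name, has taken for a name from the list of things; names that differ only in an ending like _2 or _b are one class to them, and where a whole thing is asked for, a point or a joint stands for the part that bears it (a point fixed in the world has none). Each returns a list of dicts, best first, with "confidence" (0 to 1); they miss things now and then, are a little off and sometimes report something else, mostly with a low value. They report only what shows in the picture. A call takes as long as a camera call. They do not tell look-alikes from the thing itself.
- robot.search_frame(camera, label): "box" ([centre column, centre row, width, height] in pixels, round what is visible of it).
- robot.silhouettes(camera, label): "pixels" (480x640 bool, what is visible of it) and "box" ([centre column, centre row, width, height] in pixels, round what is visible of it).
The state is a dict: "t": time; "joint_pos": joint angles; "qvel": joint speeds; "effort": joint torques, N m; "eef_pos": TCP position; "orientation": TCP orientation; "wrist_force": force on the tool from outside, world axes, zero at the start; "ft_torque": the same for the moment, N m; "grip_width": finger opening in m; "grasp_force": force on a finger pad.
Only numpy, scipy, OpenCV 4.12 (cv2) and the standard library are available. Lean on these libraries where they do the work, as an engineer would, in place of code of your own. Each camera call takes 0.05 s, during which the arm holds its last target. There are 200 camera calls.

### The job

Park the small white bottle in the grey dock at the right-hand end of the metal bench rail: first push it straight back against the rail, then slide it along the rail to the right, always touching the rail, past the dock's sprung roller until it is fully home against the rubber buffer. Bed it there with a steady push of about 12 N for half a second, then let go. Push only with the fingers, without gripping or lifting it, never harder than 20 N, and leave the other things where they stand.

Things in the scene. Friction and masses are not known exactly. Their poses are not given: they have to be found in the camera images.
- bottle_center (a point): Centre, half-way up (50 mm above its foot), of the small round white bottle with a red cap, loose: 52 mm diameter (straight body up to about 60 mm), 100 mm tall, 0.15 to 0.28 kg, dragging on the worktop with 1 to 3 N. It is the only bottle in front of the rail's left half, standing 10 to 35 mm clear of the rail. Its z axis is up; its yaw has no meaning.
- rail: Straight aluminium rail fixed on the worktop, 360 mm long, 56 mm high. Origin: mid-length, at worktop height, in the plane of its front face. y runs along the rail to the left, x away from the robot; the rail lies at x = 0 to 20 mm, so the bottle touching it has its centre at x = -26 mm. The bottle starts at y = +60 to +120 mm; push it back against the rail there, before it goes right of y = +30 mm.
- rail_right (a point): Right end of the rail (its y = -180 mm), on the front face at worktop height; axes as the rail's. The grey dock, 52 mm high (clamp knob 78 mm), is clamped near here: an end block across the lane and a side wall whose inner face is 72 mm in front of the rail; open at the left and on top. Where it is clamped is not measured: the buffer face on its end block is 30 to 90 mm left of this point.
- rail_left (a point): Left end of the rail (its y = +180 mm), on the front face at worktop height. About the buffer: a sprung rubber pad at the dock's right end, 22 to 52 mm above the worktop, to be found by feel; it gives 3 N per mm and is hard after 7 mm. The home bottle's centre is 26 mm left of its face. The dock's side wall reaches 56 mm left of its face.
- catch (a joint): Sprung roller (12 mm diameter, 30 to 46 mm up) in the dock's side wall, moving square to the rail; value in m: 0 = out, about 0.0095 = pushed aside by the bottle's widest part, which happens 16 mm before home. Then it comes back behind the bottle: about 0.005 when just home, 0.003 with the buffer pressed 3 mm, over 0.0068 not home. Passing takes a push of 4 to 13 N; it does not pull the bottle home.
- bottle_amber: Bystander: brown round bottle, 66 mm diameter, 135 mm tall, loose; origin at the centre of its foot.
- flask_conical: Bystander: conical glass flask with a black stopper, 63 mm diameter, 118 mm tall, loose; origin at the centre of its foot.
- vial: Bystander: small glass vial with a white cap, 27 mm diameter, 60 mm tall, loose; it stands about 110 mm in front of the rail; origin at the centre of its foot.
There are look-alikes about, which are no part of the job. What is shaped like the part that bears bottle_center but green, turquoise or yellow is not meant.

How it is judged:
By the outcome, as a careful person would: the job done as asked, in the order asked, and still so for the second after the job is handed in, with the robot touching nothing.
It also fails if it takes over 67 s, if anything falls off the work surface, if the arm or the gripper's body presses on something with over 40 N, if the wrist force passes 120 N, or if a joint passes its speed limit or range.

## Working session

There is one attempt and no reset: what is moved stays moved. The work goes in short steps, Python scripts to look and compute and a tool call to move; the robot and the scene stay as the last step left them, time stands still between calls to the robot, and variables do not carry over. Pictures are saved under pics/ and viewed, at most 12 in all, crops included, and the job is handed in when it is done.

Besides the shell and the picture viewer there is one more tool, called after ">>>" as a command line: name --argument value ..., lists and objects as JSON in quotes. step_arm: Moves the arm, as the interface text tells. Its arguments: {"type":"object","properties":{"motion":{"type":"array"},"hand":{"type":"number"},"squeeze":{"type":"number"}},"required":["motion"]}

```bash
mkdir -p pics; ls
python3 - <<'E'
from cell import robot
import cv2, numpy as np
for c in ["scene","top"]:
    im=robot.get_image(c); cv2.imwrite(f"pics/{c}0.png",im[:,:,::-1])
    p=robot.camera_params(c); print(c,np.round(p["camera_matrix"],1).tolist(),np.round(p["T"],4).tolist())
    for l in ["bottle_center","rail","catch","bottle_amber","flask_conical","vial"]:
        print(l,[(np.round(d["box"]).tolist(),round(d["confidence"],2)) for d in robot.search_frame(c,l)][:4])
s=robot.get_state();print(s["t"],s["eef_pos"],s["orientation"],s["wrist_force"])
E
```

```text
pics
scene [[577.6, 0.0, 315.2], [0.0, 577.6, 224.8], [0.0, 0.0, 1.0]] [[-1.0, 0.0012, 0.0017, 0.4371], [0.0002, 0.8617, -0.5075, 0.5767], [-0.0021, -0.5075, -0.8617, 1.0801], [0.0, 0.0, 0.0, 1.0]]
bottle_center [([354.0, 180.0, 25.0, 37.0], 0.96), ([339.0, 218.0, 25.0, 40.0], 0.88), ([364.0, 245.0, 29.0, 43.0], 0.84), ([269.0, 223.0, 27.0, 38.0], 0.81)]
rail [([248.0, 196.0, 23.0, 151.0], 0.9)]
catch [([332.0, 142.0, 30.0, 48.0], 0.51)]
bottle_amber [([356.0, 106.0, 32.0, 48.0], 0.82)]
flask_conical [([334.0, 142.0, 28.0, 47.0], 0.57)]
vial [([304.0, 200.0, 17.0, 24.0], 0.7)]
top [[563.2, 0.0, 316.7], [0.0, 563.2, 244.4], [0.0, 0.0, 1.0]] [[0.0273, -0.9889, 0.1463, 0.2519], [-0.9995, -0.0297, -0.0144, -0.0026], [0.0186, -0.1459, -0.9891, 1.3358], [0.0, 0.0, 0.0, 1.0]]
bottle_center [([165.0, 323.0, 27.0, 18.0], 0.79), ([330.0, 270.0, 27.0, 27.0], 0.71), ([303.0, 288.0, 22.0, 24.0], 0.7), ([324.0, 207.0, 18.0, 24.0], 0.57)]
rail [([364.0, 189.0, 148.0, 17.0], 0.65)]
catch []
bottle_amber []
flask_conical [([414.0, 268.0, 31.0, 28.0], 0.61)]
vial [([351.0, 236.0, 13.0, 15.0], 0.68)]
0.7 [0.26846808 0.59196027 0.23130645] [-1.79999706e+02 -1.50445347e-03  1.55600253e+02] [0.5957586  0.0741092  0.38289799]
```

Run:
```python
import cv2
a=cv2.imread("pics/scene0.png")[80:290,190:430]; b=cv2.imread("pics/top0.png")[160:320,250:470]
cv2.imwrite("pics/s.png",cv2.resize(a,None,fx=2.8,fy=2.8,interpolation=cv2.INTER_CUBIC)); cv2.imwrite("pics/t.png",cv2.resize(b,None,fx=3.6,fy=3.6,interpolation=cv2.INTER_CUBIC))
```

```text
(no output)
```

View pics/s.png

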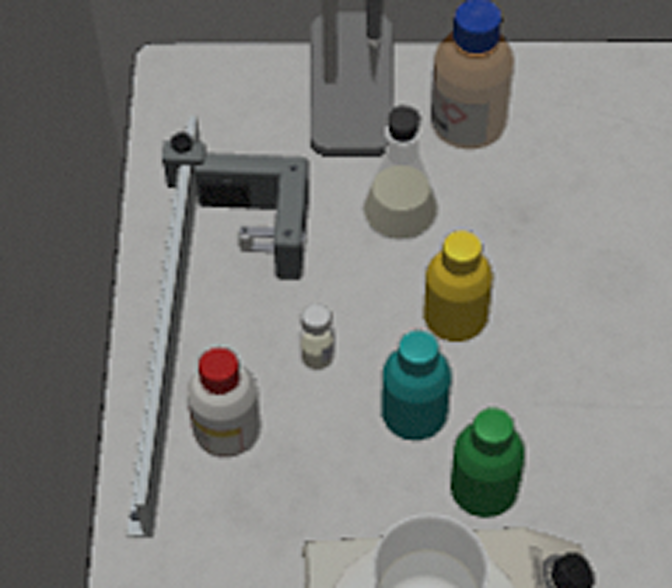

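View pics/t.png

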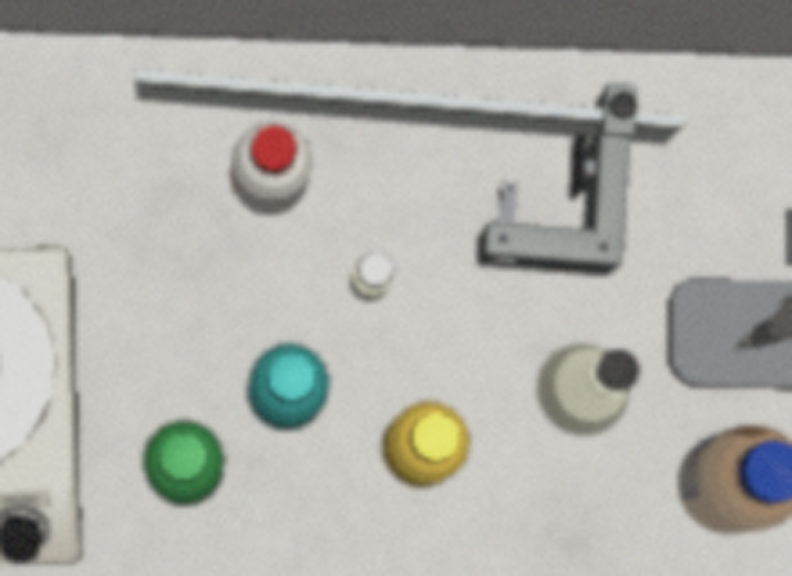

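Candidates: the white bottle with the red cap (top 325,207; scene 269,224). The look-alikes are turquoise (top 330,267), green (301,288) and yellow (368,283), which I reject on colour. The vial is at top (353,236). The white/red one is the only bottle in front of the rail's left half, and these crops show it clearly.

```bash
cat > h.py <<'E'
from cell import robot
import numpy as np, cv2
def ray(cam,px,z):
    p=robot.camera_params(cam);T=np.array(p["T"]);d=T[:3,:3]@np.linalg.solve(np.array(p["camera_matrix"]),[px[0],px[1],1.])
    o=T[:3,3];return o+d*(z-o[2])/d[2]
E
python3 - <<'E'
from h import *
S=lambda x,y:(190+x/2.8,80+y/2.8)
T=lambda x,y:(250+x/3.6,160+y/3.6)
def P(n,c,px,z): print(n,c,np.round(ray(c,px,z)*1000,1))
P("cap","top",T(273,148),.1);P("cap","scene",S(219,358),.1)
P("railL bot","top",T(137,98),0);P("railL top front","top",T(137,86),.056)
P("railR bot","top",T(668,141),0);P("railR topfront","top",T(682,126),.056);P("rail mid top","top",T(400,106),.056);P("rail mid bot","top",T(400,120),0)
P("railL bot","scene",S(150,533),0);P("railL top","scene",S(146,508),.056);P("railR top","scene",S(198,118),.056)
P("padface","top",T(572,160),.052);P("wall inner","top",T(540,226),.052);P("wall outer","top",T(540,262),.052);P("wall left","top",T(482,240),.052);P("endblock left","top",T(590,190),.052)
P("vial","top",T(375,268),.06);P("vial","scene",S(317,315),.06);P("roller","top",T(507,185),.046)
# red centroid & line fit
im=robot.get_image("top");hsv=cv2.cvtColor(im,cv2.COLOR_RGB2HSV)
m=((hsv[...,0]<8)|(hsv[...,0]>172))&(hsv[...,1]>150)&(hsv[...,2]>80);m[:,:300]=0;m[:180]=0;m[230:]=0;m[:,350:]=0
ys,xs=np.nonzero(m);P("redcap","top",(xs.mean(),ys.mean()),.095);print(len(xs))
im=robot.get_image("scene");hsv=cv2.cvtColor(im,cv2.COLOR_RGB2HSV)
m=((hsv[...,0]<8)|(hsv[...,0]>172))&(hsv[...,1]>150)&(hsv[...,2]>80);m[:,:240]=0;m[:190]=0;m[250:]=0;m[:,300:]=0
ys,xs=np.nonzero(m);P("redcap","scene",(xs.mean(),ys.mean()),.095);print(len(xs))
E
```

```text
cap top [533.4 -38.5 100. ]
cap scene [533.1 -39.9 100. ]
railL bot top [587.9  51.3   0. ]
railL top front top [581.7  49.3  56. ]
railR bot top [ 569.5 -308.6    0. ]
railR topfront top [ 566.4 -304.9   56. ]
rail mid top top [ 573.9 -121.4   56. ]
rail mid bot top [ 578.3 -126.8    0. ]
railL bot scene [587.7  50.2   0. ]
railL top scene [584.   57.8  56. ]
railR top scene [ 564.2 -300.3   56. ]
padface top [ 542.5 -234.1   52. ]
wall inner top [ 498.3 -213.6   52. ]
wall outer top [ 474.8 -213.7   52. ]
wall left top [ 488.  -176.1   52. ]
endblock left top [ 523.1 -245.9   52. ]
vial top [ 466.3 -106.8   60. ]
vial scene [ 464.4 -103.4   60. ]
roller top [ 526.  -192.9   46. ]
redcap top [534.8 -38.2  95. ]
96
redcap scene [534.8 -37.9  95. ]
126
```

View pics/scene0.png

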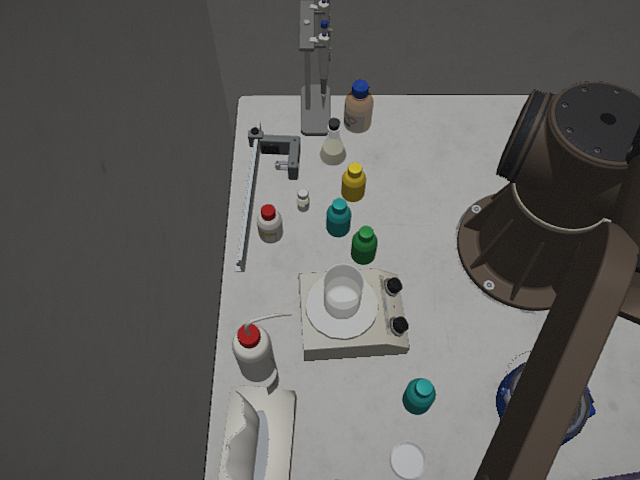

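```bash
cat >> h.py <<'E'
O=np.array([576.,-127.]);ex=np.array([.9989,-.0475]);ey=np.array([.0475,.9989])
def W(x,y): return O+x*ex+y*ey
def Rl(p): d=np.array(p[:2])-O; return np.array([d@ex,d@ey])
E
python3 - <<'E'
from h import *
for n,px in [("turq cap",(250+292/3.6,160+378/3.6)),("yellow cap",(250+437/3.6,160+436/3.6))]: print(n,np.round(ray("top",px,.1)*1000))
print(Rl([534.6,-38.2]),Rl([542.5,-234]),Rl([465.5,-105]),W(-90,87))
E
```

```text
turq cap [390. -54. 100.]
yellow cap [ 357. -143.  100.]
[-45.57246  86.73582] [ -28.38065 -108.47355] [-111.42345   16.72705] [490.2315 -35.8207]
```

The picture shows the target with its red cap at (269,222), beside the rail. A taller white/red wash bottle at (253,350) is left of the rail and not the target. The hotplate with beaker is at (345,300). I'll travel high, above them.

>>> step_arm --motion '[{"dz":50},{"dz":90},{"dx":20,"dy":-50,"dz":90,"az":0.1},{"dx":35,"dy":-100,"dz":90,"az":0.2},{"dx":53,"dy":-150,"dz":90,"az":0.3},{"dx":71,"dy":-200,"dz":90,"az":0.379},{"dx":88,"dy":-250,"dz":90,"az":0.379},{"dx":106,"dy":-300,"dz":90,"az":0.379},{"dx":124,"dy":-350,"dz":90,"az":0.379},{"dx":141,"dy":-400,"dz":90,"az":0.379},{"dx":159,"dy":-450,"dz":90,"az":0.379},{"dx":177,"dy":-500,"dz":90,"az":0.379}]' --hand 255 --squeeze 20

```text
schema error: expected keys dx, dy, dz, ax, ay, az
```

>>> step_arm --motion '[{"dx":0,"dy":0,"dz":50,"ax":0,"ay":0,"az":0},{"dx":0,"dy":0,"dz":90,"ax":0,"ay":0,"az":0},{"dx":20,"dy":-45,"dz":90,"ax":0,"ay":0,"az":0.1},{"dx":35,"dy":-92,"dz":90,"ax":0,"ay":0,"az":0.2},{"dx":53,"dy":-138,"dz":90,"ax":0,"ay":0,"az":0.3},{"dx":71,"dy":-184,"dz":90,"ax":0,"ay":0,"az":0.379},{"dx":88,"dy":-230,"dz":90,"ax":0,"ay":0,"az":0.379},{"dx":106,"dy":-276,"dz":90,"ax":0,"ay":0,"az":0.379},{"dx":124,"dy":-322,"dz":90,"ax":0,"ay":0,"az":0.379},{"dx":141,"dy":-368,"dz":90,"ax":0,"ay":0,"az":0.379},{"dx":159,"dy":-414,"dz":90,"ax":0,"ay":0,"az":0.379},{"dx":177,"dy":-460,"dz":90,"ax":0,"ay":0,"az":0.379}]' --hand 255 --squeeze 20

```text
t: 2.0
eef_pos: [0.4458, 0.1301, 0.3216]
orientation: [180.0, 0.0, 177.3]
wrist_force: [0.2, 0.4, -0.2]
grip_width: -0.0001
grasp_force: 0.0
```

>>> step_arm --motion '[{"dx":12,"dy":-45,"dz":0,"ax":0,"ay":0,"az":0},{"dx":24,"dy":-90,"dz":0,"ax":0,"ay":-0.1,"az":0},{"dx":36,"dy":-135,"dz":0,"ax":0,"ay":-0.2,"az":0},{"dx":43,"dy":-168,"dz":0,"ax":0,"ay":-0.262,"az":0},{"dx":43,"dy":-168,"dz":-45,"ax":0,"ay":-0.262,"az":0},{"dx":43,"dy":-168,"dz":-90,"ax":0,"ay":-0.262,"az":0},{"dx":43,"dy":-168,"dz":-135,"ax":0,"ay":-0.262,"az":0},{"dx":43,"dy":-168,"dz":-180,"ax":0,"ay":-0.262,"az":0},{"dx":43,"dy":-168,"dz":-200,"ax":0,"ay":-0.262,"az":0},{"dx":43,"dy":-168,"dz":-200,"ax":0,"ay":-0.262,"az":0}]'

```text
t: 3.0
eef_pos: [0.4866, -0.0358, 0.1187]
orientation: [179.2, 14.7, 177.2]
wrist_force: [0.2, 0.1, 0.0]
grip_width: 0.0003
grasp_force: 0.0
```

Run:
```python
from h import *
s=robot.get_state();print(s["t"],np.round(s["eef_pos"]*1000,1),np.round(s["orientation"],1),np.round(s["wrist_force"],2))
a=robot.get_image("scene")[120:280,200:400]
b=robot.get_image("top")[140:300,250:450]
a=cv2.resize(a,None,fx=2,fy=2,interpolation=cv2.INTER_CUBIC);b=cv2.resize(b,None,fx=2,fy=2,interpolation=cv2.INTER_CUBIC)
cv2.imwrite("pics/a1.png",np.hstack([a,b])[:,:,::-1])
```

```text
3.0 [486.6 -35.8 118.7] [179.2  14.7 177.2] [0.19 0.08 0.05]
```

View pics/a1.png

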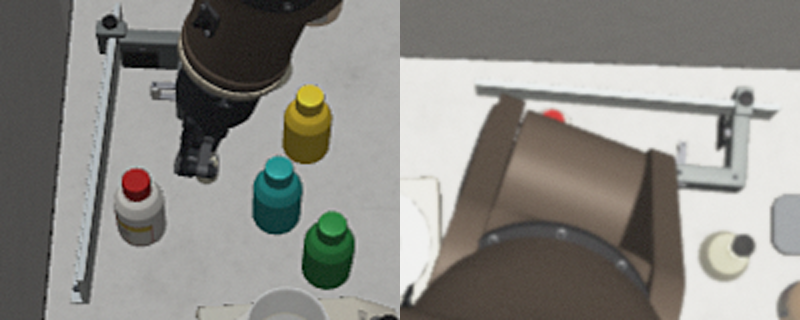

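The view shows the gripper in front of the bottle (bottle at crop 140,205), with nothing in its way. Next it descends.

>>> step_arm --motion '[{"dx":0,"dy":0,"dz":-35,"ax":0,"ay":0,"az":0},{"dx":0,"dy":0,"dz":-65,"ax":0,"ay":0,"az":0},{"dx":0,"dy":0,"dz":-85,"ax":0,"ay":0,"az":0},{"dx":0,"dy":0,"dz":-97,"ax":0,"ay":0,"az":0},{"dx":0,"dy":0,"dz":-97,"ax":0,"ay":0,"az":0},{"dx":3,"dy":0,"dz":-97,"ax":0,"ay":0,"az":0},{"dx":6,"dy":0,"dz":-97,"ax":0,"ay":0,"az":0},{"dx":8,"dy":0,"dz":-97,"ax":0,"ay":0,"az":0},{"dx":10,"dy":0,"dz":-97,"ax":0,"ay":0,"az":0},{"dx":12,"dy":0,"dz":-97,"ax":0,"ay":0,"az":0},{"dx":14,"dy":-1,"dz":-97,"ax":0,"ay":0,"az":0}]'

```text
t: 4.2
eef_pos: [0.5076, -0.0391, 0.0336]
orientation: [178.7, 14.1, 177.3]
wrist_force: [-1.9, 1.3, 0.9]
grip_width: 0.0003
grasp_force: 1.1
```

>>> step_arm --motion '[{"dx":0,"dy":0,"dz":0,"ax":0,"ay":0,"az":0},{"dx":0,"dy":0,"dz":0,"ax":0,"ay":0,"az":0}]'

```text
t: 4.4
eef_pos: [0.5077, -0.0393, 0.0335]
orientation: [178.7, 14.1, 177.2]
wrist_force: [-0.1, -0.5, 0.6]
grip_width: -0.0
grasp_force: 0.1
```

Run:
```python
from h import *
s=robot.get_state();print(s["t"],np.round(s["eef_pos"]*1000,1),np.round(s["orientation"],1),np.round(s["wrist_force"],2),np.round(s["ft_torque"],2),np.round(s["joint_pos"],1),np.round(s["qvel"],1))
for l in ["bottle_center"]:
    print([(np.round(d["box"]).tolist(),round(d["confidence"],2)) for d in robot.search_frame("scene",l)][:4])
a=robot.get_image("scene")[120:280,200:400]
cv2.imwrite("pics/a2.png",cv2.resize(a,None,fx=3,fy=3,interpolation=cv2.INTER_CUBIC)[:,:,::-1])
```

```text
4.4 [507.7 -39.3  33.5] [178.7  14.1 177.2] [-0.13 -0.46  0.6 ] [ 0.02  0.17 -0.03] [ -10.1   31.4  130.5   35.8    5.2 -132.8] [-0.   0.   0.1  0.1 -0.1  0. ]
[([355.0, 183.0, 20.0, 42.0], 0.83), ([269.0, 223.0, 26.0, 40.0], 0.81), ([339.0, 214.0, 22.0, 44.0], 0.66), ([364.0, 245.0, 30.0, 38.0], 0.65)]
```

View pics/a2.png

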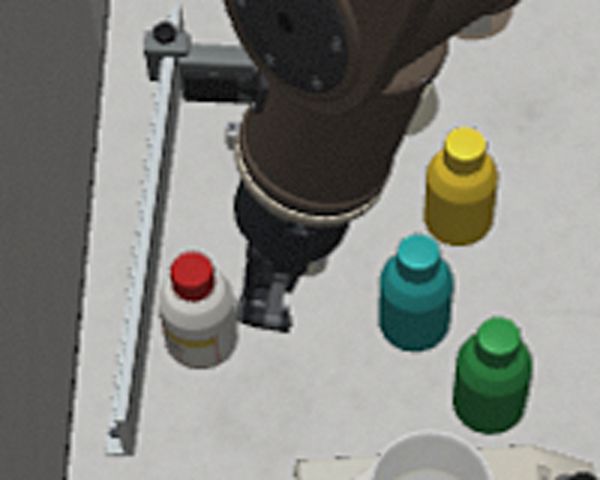

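>>> step_arm --motion '[{"dx":-6,"dy":0,"dz":10,"ax":0,"ay":0.08,"az":0},{"dx":-12,"dy":0,"dz":10,"ax":0,"ay":0.16,"az":0},{"dx":-12,"dy":0,"dz":10,"ax":0,"ay":0.262,"az":0},{"dx":-12,"dy":0,"dz":10,"ax":0,"ay":0.262,"az":0},{"dx":-12,"dy":0,"dz":10,"ax":0,"ay":0.262,"az":0}]'

```text
t: 5.0
eef_pos: [0.4971, -0.0387, 0.0433]
orientation: [179.3, -0.7, 177.4]
wrist_force: [0.4, -0.8, -1.4]
grip_width: -0.0001
grasp_force: 0.0
```

```bash
cat >> h.py <<'E'
def cap():
    for cam,sl in [("scene",(190,260,235,300)),("top",(175,235,300,420))]:
        im=robot.get_image(cam);h=cv2.cvtColor(im,cv2.COLOR_RGB2HSV)
        m=((h[...,0]<8)|(h[...,0]>172))&(h[...,1]>150)&(h[...,2]>80)
        k=np.zeros_like(m);k[sl[0]:sl[1],sl[2]:sl[3]]=1
        if cam=="scene": k[:]=0;k[130:260,235:300]=1
        y,x=np.nonzero(m&k)
        if len(x)>10: p=ray(cam,(x.mean(),y.mean()),.095)*1000;print("cap",cam,np.round(p,1),len(x),"rail",np.round(Rl(p),1))
def st():
    s=robot.get_state();p=s["eef_pos"]*1000;print(round(s["t"],2),np.round(p,1),"rail",np.round(Rl(p),1),np.round(s["orientation"],1),"F",np.round(s["wrist_force"],1),"q",np.round(s["joint_pos"],1))
E
python3 -c "
from h import *
st();cap()"
```

```text
5.0 [497.1 -38.7  43.3] rail [-83.   84.5] [179.3  -0.7 177.4] F [ 0.4 -0.8 -1.4] q [ -8.4  32.4 119.3   1.2  29.1 -96.8]
cap scene [543.1 -37.7  95. ] 133 rail [-37.1  87.7]
```

>>> step_arm --motion '[{"dx":0,"dy":3,"dz":-6,"ax":0,"ay":0.01,"az":0},{"dx":0,"dy":3,"dz":-12,"ax":0,"ay":0.01,"az":0},{"dx":4,"dy":3,"dz":-12,"ax":0,"ay":0.01,"az":0},{"dx":8,"dy":3,"dz":-12,"ax":0,"ay":0.01,"az":0},{"dx":10,"dy":3,"dz":-12,"ax":0,"ay":0.01,"az":0},{"dx":12,"dy":2,"dz":-12,"ax":0,"ay":0.01,"az":0},{"dx":14,"dy":2,"dz":-12,"ax":0,"ay":0.01,"az":0},{"dx":15,"dy":2,"dz":-12,"ax":0,"ay":0.01,"az":0},{"dx":16,"dy":2,"dz":-12,"ax":0,"ay":0.01,"az":0}]'

```text
t: 6.0
eef_pos: [0.5114, -0.0372, 0.0315]
orientation: [179.5, -1.5, 177.3]
wrist_force: [-2.7, -0.1, 1.3]
grip_width: 0.0
grasp_force: 1.1
```

```bash
python3 -c "
from h import *
st();cap()"
```

```text
6.0 [511.4 -37.2  31.5] rail [-68.8  86.6] [179.5  -1.5 177.3] F [-2.7 -0.1  1.3] q [ -7.8  34.5 117.    0.8  30.1 -95.9]
cap scene [548.9 -38.3  95. ] 136 rail [-31.3  87.4]
```

>>> step_arm --motion '[{"dx":1,"dy":0,"dz":0,"ax":0,"ay":-0.01,"az":0},{"dx":2,"dy":0,"dz":0,"ax":0,"ay":-0.026,"az":0},{"dx":2.5,"dy":0,"dz":0,"ax":0,"ay":-0.026,"az":0},{"dx":3,"dy":0,"dz":0,"ax":0,"ay":-0.026,"az":0},{"dx":3,"dy":0,"dz":0,"ax":0,"ay":-0.026,"az":0}]'

```text
t: 6.6
eef_pos: [0.5147, -0.0373, 0.0316]
orientation: [179.4, 0.0, 177.3]
wrist_force: [-1.6, -0.0, 0.6]
grip_width: -0.0002
grasp_force: 0.7
```

>>> step_arm --motion '[{"dx":0.5,"dy":0,"dz":0,"ax":0,"ay":0,"az":0},{"dx":1,"dy":0,"dz":0,"ax":0,"ay":0,"az":0},{"dx":1,"dy":0,"dz":0,"ax":0,"ay":0,"az":0}]'

```text
t: 6.9
eef_pos: [0.5157, -0.0372, 0.0315]
orientation: [179.4, 0.0, 177.3]
wrist_force: [-2.3, -1.1, 0.1]
grip_width: 0.0001
grasp_force: 0.4
```

>>> step_arm --motion '[{"dx":0.5,"dy":0,"dz":0,"ax":0,"ay":0,"az":0},{"dx":1,"dy":0,"dz":0,"ax":0,"ay":0,"az":0},{"dx":1,"dy":0,"dz":0,"ax":0,"ay":0,"az":0}]'

```text
t: 7.2
eef_pos: [0.5166, -0.0372, 0.0315]
orientation: [179.4, 0.0, 177.3]
wrist_force: [-0.8, 0.3, -0.3]
grip_width: -0.0001
grasp_force: 0.5
```

>>> step_arm --motion '[{"dx":0.5,"dy":0,"dz":0,"ax":0,"ay":0,"az":0},{"dx":1,"dy":0,"dz":0,"ax":0,"ay":0,"az":0}]'

```text
t: 7.4
eef_pos: [0.5175, -0.0372, 0.0315]
orientation: [179.4, -0.0, 177.3]
wrist_force: [-2.4, 0.2, -0.0]
grip_width: -0.0001
grasp_force: 0.7
```

>>> step_arm --motion '[{"dx":0.5,"dy":0,"dz":0,"ax":0,"ay":0,"az":0},{"dx":1,"dy":0,"dz":0,"ax":0,"ay":0,"az":0}]'

```text
t: 7.6
eef_pos: [0.5183, -0.0372, 0.0315]
orientation: [179.4, -0.0, 177.3]
wrist_force: [-3.8, 0.5, 1.5]
grip_width: 0.0
grasp_force: 1.9
```

```bash
python3 -c "
from h import *
st();cap()"
```

```text
7.6 [518.3 -37.2  31.5] rail [-61.9  87. ] [179.4  -0.  177.3] F [-3.8  0.5  1.5] q [ -7.9  34.4 117.3   1.3  28.4 -96.3]
cap scene [554.6 -38.6  95. ] 145 rail [-25.6  87.3]
```

Force is starting to rise and the cap is at rail x ≈ -25.6, so contact is close. I'll confirm it with small steps.

>>> step_arm --motion '[{"dx":0.5,"dy":0,"dz":0,"ax":0,"ay":0,"az":0},{"dx":0.5,"dy":0,"dz":0,"ax":0,"ay":0,"az":0}]'

```text
t: 7.9
eef_pos: [0.5183, -0.0372, 0.0314]
orientation: [179.4, -0.1, 177.3]
wrist_force: [-5.2, -0.2, 2.5]
grip_width: 0.0001
grasp_force: 2.8
```

>>> step_arm --motion '[{"dx":0.5,"dy":0,"dz":0,"ax":0,"ay":0,"az":0},{"dx":0.5,"dy":0,"dz":0,"ax":0,"ay":0,"az":0}]'

```text
t: 8.1
eef_pos: [0.5183, -0.0371, 0.0314]
orientation: [179.4, -0.1, 177.3]
wrist_force: [-8.9, -0.3, 5.2]
grip_width: 0.0001
grasp_force: 3.9
```

>>> step_arm --motion '[{"dx":-5,"dy":0,"dz":0,"ax":0,"ay":0,"az":0},{"dx":-20,"dy":1,"dz":0,"ax":0,"ay":0,"az":0},{"dx":-25,"dy":1,"dz":45,"ax":0,"ay":0,"az":0},{"dx":-25,"dy":1,"dz":90,"ax":0,"ay":0,"az":-0.14},{"dx":-25,"dy":25,"dz":110,"ax":0,"ay":0,"az":-0.28},{"dx":-10,"dy":55,"dz":110,"ax":0,"ay":0,"az":-0.42},{"dx":10,"dy":60,"dz":110,"ax":0,"ay":0,"az":-0.56},{"dx":34,"dy":52,"dz":110,"ax":0,"ay":0,"az":-0.7},{"dx":34,"dy":48,"dz":110,"ax":0,"ay":0,"az":-0.84},{"dx":34,"dy":46,"dz":110,"ax":0,"ay":0,"az":-0.98},{"dx":34,"dy":46,"dz":110,"ax":0,"ay":0,"az":-1.12},{"dx":34,"dy":46,"dz":110,"ax":0,"ay":0,"az":-1.26}]'

```text
t: 9.3
eef_pos: [0.5538, 0.0087, 0.1416]
orientation: [179.3, 0.0, 104.8]
wrist_force: [-0.3, 0.6, -1.0]
grip_width: -0.0002
grasp_force: 0.0
```

>>> step_arm --motion '[{"dx":0,"dy":0,"dz":0,"ax":0,"ay":0,"az":-0.049},{"dx":0,"dy":0,"dz":0,"ax":0,"ay":0,"az":-0.049}]'

```text
t: 9.5
eef_pos: [0.5538, 0.0088, 0.1416]
orientation: [179.3, 0.0, 102.3]
wrist_force: [0.0, -0.4, 0.0]
grip_width: 0.0002
grasp_force: 0.0
```

```bash
python3 -c "
from h import *
st();cap()"
```

```text
9.5 [553.8   8.8 141.6] rail [-28.7 134.6] [179.3   0.  102.3] F [ 0.  -0.4  0. ] q [ -2.3  26.  109.7   0.2  43.7 -14.8]
cap scene [543.8 -37.5  95. ] 14 rail [-36.4  87.9]
```

>>> step_arm --motion '[{"dx":0,"dy":0,"dz":-40,"ax":0,"ay":0,"az":0},{"dx":0,"dy":0,"dz":-80,"ax":0,"ay":0,"az":0},{"dx":0,"dy":0,"dz":-100,"ax":0,"ay":0,"az":0},{"dx":0,"dy":0,"dz":-110,"ax":0,"ay":0,"az":0},{"dx":0,"dy":0,"dz":-110,"ax":0,"ay":0,"az":0},{"dx":0,"dy":-3,"dz":-110,"ax":0,"ay":0,"az":0},{"dx":0,"dy":-6,"dz":-110,"ax":0,"ay":0,"az":0},{"dx":0,"dy":-8,"dz":-110,"ax":0,"ay":0,"az":0},{"dx":-0.5,"dy":-10,"dz":-110,"ax":0,"ay":0,"az":0},{"dx":-0.6,"dy":-12,"dz":-110,"ax":0,"ay":0,"az":0},{"dx":-0.7,"dy":-14,"dz":-110,"ax":0,"ay":0,"az":0},{"dx":-0.8,"dy":-16,"dz":-110,"ax":0,"ay":0,"az":0}]'

```text
t: 10.8
eef_pos: [0.5524, -0.0072, 0.0316]
orientation: [179.4, -0.0, 102.3]
wrist_force: [-2.4, 5.1, 4.4]
grip_width: -0.0
grasp_force: 2.8
```

```bash
python3 -c "
from h import *
st();cap()
a=robot.get_image('scene')[120:280,200:400]
cv2.imwrite('pics/a3.png',cv2.resize(a,None,fx=3,fy=3,interpolation=cv2.INTER_CUBIC)[:,:,::-1])"
```

```text
10.8 [552.4  -7.2  31.6] rail [-29.3 118.6] [179.4  -0.  102.3] F [-2.4  5.1  4.4] q [ -4.   35.7 113.5   0.4  30.2 -16.7]
```

View pics/a3.png

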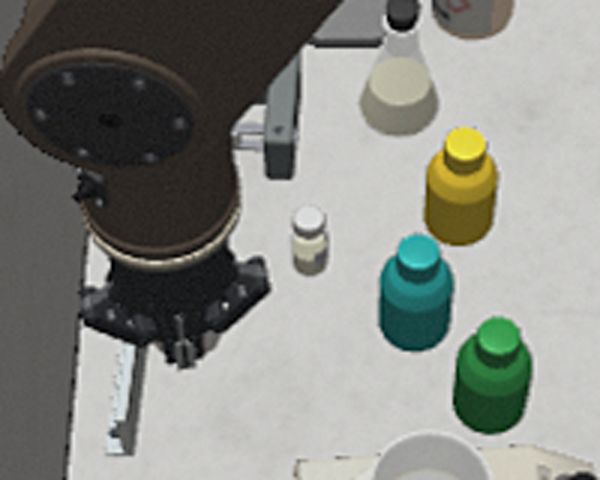

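>>> step_arm --motion '[{"dx":0,"dy":3,"dz":0,"ax":0,"ay":0,"az":0},{"dx":0,"dy":8,"dz":0,"ax":0,"ay":0,"az":0},{"dx":0,"dy":8,"dz":0,"ax":-0.1,"ay":-0.022,"az":0},{"dx":0,"dy":8,"dz":0,"ax":-0.2,"ay":-0.044,"az":0},{"dx":0,"dy":8,"dz":-3,"ax":-0.256,"ay":-0.056,"az":0},{"dx":0,"dy":8,"dz":-8,"ax":-0.256,"ay":-0.056,"az":0},{"dx":0,"dy":8,"dz":-10,"ax":-0.256,"ay":-0.056,"az":0},{"dx":0,"dy":8,"dz":-10,"ax":-0.256,"ay":-0.056,"az":0}]'

```text
t: 11.75
eef_pos: [0.5526, 0.0011, 0.0212]
orientation: [179.4, 15.0, 102.4]
wrist_force: [0.4, -0.4, 0.7]
grip_width: 0.0001
grasp_force: 0.0
```

```bash
python3 -c "
from h import *
st();cap()"
```

```text
11.75 [552.6   1.1  21.2] rail [-29.5 126.9] [179.4  15.  102.4] F [ 0.4 -0.4  0.7] q [  6.9  37.4 115.6 -32.2  28.8  23. ]
cap top [554.1 -45.6  95. ] 102 rail [-25.8  80.3]
```

>>> step_arm --motion '[{"dx":-0.2,"dy":-4,"dz":0,"ax":0,"ay":0,"az":0},{"dx":-0.3,"dy":-7,"dz":0,"ax":0,"ay":0,"az":0},{"dx":-0.4,"dy":-9,"dz":0,"ax":0,"ay":0,"az":0},{"dx":-0.5,"dy":-11,"dz":0,"ax":0,"ay":0,"az":0},{"dx":-0.6,"dy":-13,"dz":0,"ax":0,"ay":0,"az":0},{"dx":-0.7,"dy":-15,"dz":0,"ax":0,"ay":0,"az":0},{"dx":-0.8,"dy":-18,"dz":0,"ax":0,"ay":0,"az":0},{"dx":-1,"dy":-21,"dz":0,"ax":0,"ay":0,"az":0}]'

```text
t: 12.65
eef_pos: [0.5516, -0.0204, 0.0215]
orientation: [179.4, 15.0, 102.3]
wrist_force: [-1.7, 4.7, 2.6]
grip_width: -0.0003
grasp_force: 2.1
```

```bash
python3 -c "
from h import *
st();cap()"
```

```text
12.65 [551.6 -20.4  21.5] rail [-29.5 105.3] [179.4  15.  102.3] F [-1.7  4.7  2.6] q [  4.6  37.2 116.2 -33.1  27.9  21.8]
```

>>> step_arm --motion '[{"dx":-0.2,"dy":-4,"dz":0,"ax":0,"ay":0,"az":0},{"dx":-0.4,"dy":-8,"dz":0,"ax":0,"ay":0,"az":0},{"dx":-0.6,"dy":-12,"dz":0,"ax":0,"ay":0,"az":0},{"dx":-0.8,"dy":-16,"dz":0,"ax":0,"ay":0,"az":0},{"dx":-1,"dy":-20,"dz":0,"ax":0,"ay":0,"az":0},{"dx":-1.1,"dy":-24,"dz":0,"ax":0,"ay":0,"az":0},{"dx":-1.3,"dy":-28,"dz":0,"ax":0,"ay":0,"az":0},{"dx":-1.5,"dy":-32,"dz":0,"ax":0,"ay":0,"az":0},{"dx":-1.7,"dy":-36,"dz":0,"ax":0,"ay":0,"az":0},{"dx":-1.9,"dy":-40,"dz":0,"ax":0,"ay":0,"az":0}]'

```text
t: 13.75
eef_pos: [0.5498, -0.0606, 0.0215]
orientation: [179.4, 15.0, 102.3]
wrist_force: [-1.7, 3.4, 0.7]
grip_width: 0.0002
grasp_force: 1.8
```

```bash
python3 -c "
from h import *
st();cap()
a=robot.get_image('scene')[100:260,220:420];b=robot.get_image('top')[140:300,270:470]
cv2.imwrite('pics/a4.png',np.hstack([cv2.resize(i,None,fx=2,fy=2,interpolation=cv2.INTER_CUBIC) for i in (a,b)])[:,:,::-1])"
```

```text
13.75 [549.8 -60.6  21.5] rail [-29.3  65.1] [179.4  15.  102.3] F [-1.7  3.4  0.7] q [  0.3  37.  116.9 -34.4  26.4  18.9]
```

View pics/a4.png

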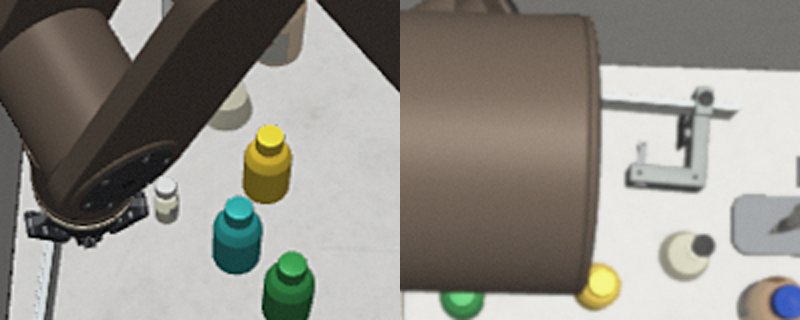

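The arm hides the bottle in both views, and the bystanders are untouched. The push force is steady at about 4 N, so I continue.

>>> step_arm --motion '[{"dx":-0.2,"dy":-4,"dz":0,"ax":0,"ay":0,"az":0},{"dx":-0.4,"dy":-8,"dz":0,"ax":0,"ay":0,"az":0},{"dx":-0.6,"dy":-12,"dz":0,"ax":0,"ay":0,"az":0},{"dx":-0.8,"dy":-16,"dz":0,"ax":0,"ay":0,"az":0},{"dx":-1,"dy":-20,"dz":0,"ax":0,"ay":0,"az":0},{"dx":-1.1,"dy":-24,"dz":0,"ax":0,"ay":0,"az":0},{"dx":-1.3,"dy":-28,"dz":0,"ax":0,"ay":0,"az":0},{"dx":-1.5,"dy":-32,"dz":0,"ax":0,"ay":0,"az":0},{"dx":-1.7,"dy":-36,"dz":0,"ax":0,"ay":0,"az":0},{"dx":-1.9,"dy":-40,"dz":0,"ax":0,"ay":0,"az":0}]'

```text
t: 14.95
eef_pos: [0.5479, -0.1006, 0.0215]
orientation: [179.4, 15.0, 102.3]
wrist_force: [-0.4, 1.9, 0.8]
grip_width: -0.0
grasp_force: 1.4
```

>>> step_arm --motion '[{"dx":-0.2,"dy":-4,"dz":0,"ax":0,"ay":0,"az":0},{"dx":-0.4,"dy":-8,"dz":0,"ax":0,"ay":0,"az":0},{"dx":-0.6,"dy":-12,"dz":0,"ax":0,"ay":0,"az":0},{"dx":-0.8,"dy":-16,"dz":0,"ax":0,"ay":0,"az":0}]'

```text
t: 15.35
eef_pos: [0.5471, -0.1166, 0.0215]
orientation: [179.4, 15.0, 102.3]
wrist_force: [-1.6, 1.9, 0.3]
grip_width: 0.0002
grasp_force: 1.3
```

```bash
python3 -c "
from h import *
st();cap()
cv2.imwrite('pics/w1.png',robot.get_image('wrist')[:,:,::-1])"
```

```text
15.35 [ 547.1 -116.6   21.5] rail [-29.4   9. ] [179.4  15.  102.3] F [-1.6  1.9  0.3] q [ -5.9  36.9 117.3 -35.7  24.6  14.2]
```

View pics/w1.png

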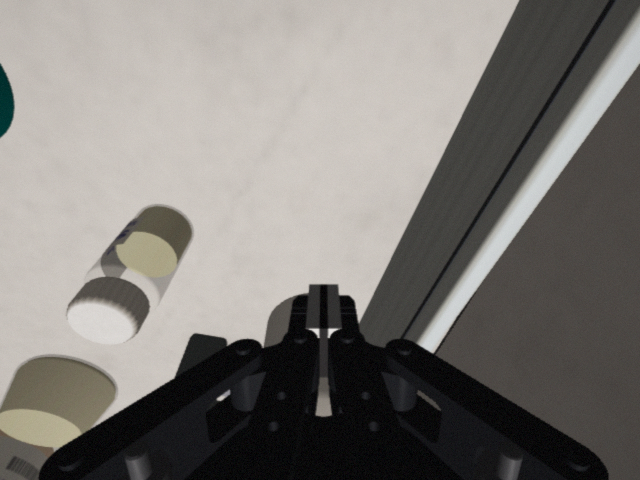

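Wrist view: fingertips at (325,290), the bottle just beyond at (285,330) beside the rail, and the vial untouched at (130,275). I'll back off, straighten the tool and raise it for the dock push.

>>> step_arm --motion '[{"dx":0,"dy":4,"dz":0,"ax":0,"ay":0,"az":0},{"dx":0,"dy":8,"dz":3,"ax":0,"ay":0,"az":0},{"dx":0,"dy":8,"dz":10,"ax":0.06,"ay":0.013,"az":0},{"dx":0,"dy":8,"dz":10,"ax":0.16,"ay":0.035,"az":0},{"dx":0,"dy":8,"dz":10,"ax":0.256,"ay":0.056,"az":0},{"dx":0,"dy":8,"dz":10,"ax":0.256,"ay":0.056,"az":0},{"dx":0,"dy":4,"dz":10,"ax":0.256,"ay":0.056,"az":0},{"dx":0,"dy":1,"dz":10,"ax":0.256,"ay":0.056,"az":0},{"dx":0,"dy":-1,"dz":10,"ax":0.256,"ay":0.056,"az":0},{"dx":-0.1,"dy":-3,"dz":10,"ax":0.256,"ay":0.056,"az":0},{"dx":-0.2,"dy":-5,"dz":10,"ax":0.256,"ay":0.056,"az":0},{"dx":-0.3,"dy":-7,"dz":10,"ax":0.256,"ay":0.056,"az":0}]'

```text
t: 16.7
eef_pos: [0.5458, -0.1223, 0.0314]
orientation: [179.5, -0.0, 102.4]
wrist_force: [-3.0, 6.2, 4.7]
grip_width: -0.0002
grasp_force: 3.0
```

>>> step_arm --motion '[{"dx":-0.1,"dy":-1.5,"dz":0,"ax":0,"ay":0,"az":0},{"dx":-0.2,"dy":-3,"dz":0,"ax":0,"ay":0,"az":0},{"dx":-0.2,"dy":-4,"dz":0,"ax":0,"ay":0,"az":0}]'

```text
t: 17.0
eef_pos: [0.5454, -0.1262, 0.0313]
orientation: [179.5, -0.1, 102.4]
wrist_force: [-5.2, 8.0, 6.3]
grip_width: 0.0004
grasp_force: 4.3
```

>>> step_arm --motion '[{"dx":-0.1,"dy":-1,"dz":0,"ax":0,"ay":0,"az":0},{"dx":-0.1,"dy":-2,"dz":0,"ax":0,"ay":0,"az":0},{"dx":-0.1,"dy":-3,"dz":0,"ax":0,"ay":0,"az":0}]'

```text
t: 17.3
eef_pos: [0.545, -0.129, 0.0313]
orientation: [179.5, -0.1, 102.4]
wrist_force: [-5.6, 8.1, 5.6]
grip_width: -0.0002
grasp_force: 4.2
```

>>> step_arm --motion '[{"dx":0,"dy":2,"dz":0,"ax":0,"ay":0,"az":0},{"dx":0,"dy":6,"dz":0,"ax":0,"ay":0,"az":0},{"dx":0,"dy":6,"dz":0,"ax":-0.07,"ay":-0.015,"az":0},{"dx":0,"dy":6,"dz":-3,"ax":-0.137,"ay":-0.03,"az":0},{"dx":0,"dy":6,"dz":-3,"ax":-0.137,"ay":-0.03,"az":0},{"dx":0,"dy":6,"dz":-3,"ax":-0.137,"ay":-0.03,"az":0}]'

```text
t: 17.9
eef_pos: [0.5466, -0.1234, 0.0285]
orientation: [179.4, 7.9, 102.5]
wrist_force: [1.7, -0.7, 0.3]
grip_width: -0.0
grasp_force: 0.0
```

```bash
python3 -c "
from h import *
st();cap()
cv2.imwrite('pics/w2.png',robot.get_image('wrist')[:,:,::-1])"
```

```text
17.9 [ 546.6 -123.4   28.5] rail [-29.6   2.2] [179.4   7.9 102.5] F [ 1.7 -0.7  0.3] q [-11.2  35.8 115.3 -16.2  26.1  -9.3]
```

View pics/w2.png

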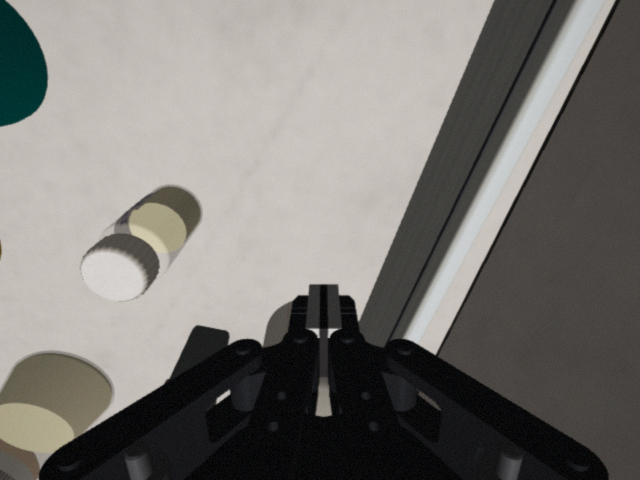

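The bottle still stands upright ahead of the fingers at (285,330), and the vial at (140,240) is untouched. I push on into the dock while watching the force.

>>> step_arm --motion '[{"dx":-0.1,"dy":-3,"dz":0,"ax":0,"ay":0,"az":0},{"dx":-0.2,"dy":-5,"dz":0,"ax":0,"ay":0,"az":0},{"dx":-0.3,"dy":-7,"dz":0,"ax":0,"ay":0,"az":0},{"dx":-0.4,"dy":-8,"dz":0,"ax":0,"ay":0,"az":0}]'

```text
t: 18.45
eef_pos: [0.546, -0.1326, 0.0285]
orientation: [179.4, 8.0, 102.3]
wrist_force: [-1.4, 2.8, 0.9]
grip_width: 0.0003
grasp_force: 1.2
```

>>> step_arm --motion '[{"dx":-0.1,"dy":-1,"dz":0,"ax":0,"ay":0,"az":0},{"dx":-0.1,"dy":-2,"dz":0,"ax":0,"ay":0,"az":0},{"dx":-0.1,"dy":-3,"dz":0,"ax":0,"ay":0,"az":0}]'

```text
t: 18.75
eef_pos: [0.5455, -0.135, 0.0284]
orientation: [179.4, 8.0, 102.3]
wrist_force: [-3.9, 7.2, 3.8]
grip_width: -0.0003
grasp_force: 4.0
```

>>> step_arm --motion '[{"dx":-0.1,"dy":-1,"dz":0,"ax":0,"ay":0,"az":0},{"dx":-0.1,"dy":-2,"dz":0,"ax":0,"ay":0,"az":0},{"dx":-0.1,"dy":-3,"dz":0,"ax":0,"ay":0,"az":0}]'

```text
t: 19.05
eef_pos: [0.5449, -0.1377, 0.0284]
orientation: [179.5, 8.0, 102.3]
wrist_force: [-3.5, 10.3, 6.7]
grip_width: 0.0
grasp_force: 5.4
```

>>> step_arm --motion '[{"dx":0,"dy":-0.5,"dz":0.3,"ax":0,"ay":0,"az":0},{"dx":0,"dy":-1,"dz":0.5,"ax":0,"ay":0,"az":0}]'

```text
t: 19.25
eef_pos: [0.5446, -0.1387, 0.0287]
orientation: [179.5, 8.0, 102.3]
wrist_force: [-4.8, 6.9, -0.1]
grip_width: -0.0001
grasp_force: 3.7
```

>>> step_arm --motion '[{"dx":0,"dy":-0.5,"dz":0.2,"ax":0,"ay":0,"az":0},{"dx":0,"dy":-1,"dz":0.4,"ax":0,"ay":0,"az":0}]'

```text
t: 19.45
eef_pos: [0.5445, -0.1397, 0.0289]
orientation: [179.5, 8.0, 102.3]
wrist_force: [-5.6, 6.6, -0.6]
grip_width: -0.0
grasp_force: 3.8
```

>>> step_arm --motion '[{"dx":-0.1,"dy":-1,"dz":0,"ax":0,"ay":0,"az":0},{"dx":-0.1,"dy":-2,"dz":0.1,"ax":0,"ay":0,"az":0}]'

```text
t: 19.65
eef_pos: [0.5443, -0.1417, 0.029]
orientation: [179.5, 8.0, 102.3]
wrist_force: [-5.4, 7.3, 0.2]
grip_width: 0.0003
grasp_force: 4.0
```

>>> step_arm --motion '[{"dx":0,"dy":-1,"dz":0.1,"ax":0,"ay":0,"az":0},{"dx":-0.1,"dy":-2,"dz":0.1,"ax":0,"ay":0,"az":0}]'

```text
t: 19.85
eef_pos: [0.5442, -0.1437, 0.0291]
orientation: [179.5, 8.0, 102.3]
wrist_force: [-4.7, 6.7, -1.1]
grip_width: -0.0001
grasp_force: 3.9
```

>>> step_arm --motion '[{"dx":0,"dy":-1,"dz":0.1,"ax":0,"ay":0,"az":0},{"dx":-0.1,"dy":-2,"dz":0.1,"ax":0,"ay":0,"az":0}]'

```text
t: 20.05
eef_pos: [0.544, -0.1457, 0.0292]
orientation: [179.5, 8.0, 102.3]
wrist_force: [-5.2, 6.5, -1.1]
grip_width: -0.0003
grasp_force: 3.8
```

>>> step_arm --motion '[{"dx":-0.1,"dy":-1,"dz":0,"ax":0,"ay":0,"az":0},{"dx":-0.1,"dy":-2,"dz":0,"ax":0,"ay":0,"az":0},{"dx":-0.1,"dy":-3,"dz":0,"ax":0,"ay":0,"az":0}]'

```text
t: 20.35
eef_pos: [0.5439, -0.1487, 0.0291]
orientation: [179.5, 8.0, 102.3]
wrist_force: [-6.2, 6.5, 0.0]
grip_width: 0.0001
grasp_force: 3.9
```

>>> step_arm --motion '[{"dx":-0.1,"dy":-1,"dz":0,"ax":0,"ay":0,"az":0},{"dx":-0.1,"dy":-2,"dz":0.1,"ax":0,"ay":0,"az":0},{"dx":-0.1,"dy":-3,"dz":0.1,"ax":0,"ay":0,"az":0}]'

```text
t: 20.65
eef_pos: [0.5437, -0.1516, 0.0292]
orientation: [179.5, 7.9, 102.3]
wrist_force: [-6.6, 6.2, -0.0]
grip_width: 0.0
grasp_force: 4.0
```

>>> step_arm --motion '[{"dx":-0.1,"dy":-1,"dz":0,"ax":0,"ay":0,"az":0},{"dx":-0.1,"dy":-2,"dz":0,"ax":0,"ay":0,"az":0},{"dx":-0.1,"dy":-3,"dz":0,"ax":0,"ay":0,"az":0}]'

```text
t: 20.95
eef_pos: [0.5436, -0.1546, 0.0292]
orientation: [179.6, 7.9, 102.3]
wrist_force: [-6.8, 7.2, 0.2]
grip_width: 0.0004
grasp_force: 3.9
```

>>> step_arm --motion '[{"dx":-0.2,"dy":-1,"dz":0,"ax":0,"ay":0,"az":0},{"dx":-0.4,"dy":-2,"dz":0,"ax":0,"ay":0,"az":0},{"dx":-0.5,"dy":-3,"dz":0,"ax":0,"ay":0,"az":0}]'

```text
t: 21.25
eef_pos: [0.5433, -0.1577, 0.0293]
orientation: [179.5, 8.0, 102.3]
wrist_force: [-3.8, 6.6, 0.1]
grip_width: 0.0004
grasp_force: 3.4
```

>>> step_arm --motion '[{"dx":-0.1,"dy":-1,"dz":0,"ax":0,"ay":0,"az":0},{"dx":-0.2,"dy":-2,"dz":0,"ax":0,"ay":0,"az":0},{"dx":-0.3,"dy":-3,"dz":0,"ax":0,"ay":0,"az":0}]'

```text
t: 21.55
eef_pos: [0.5431, -0.1607, 0.0293]
orientation: [179.5, 8.0, 102.3]
wrist_force: [-4.1, 5.0, 0.1]
grip_width: -0.0002
grasp_force: 3.3
```

>>> step_arm --motion '[{"dx":-0.1,"dy":-1,"dz":0,"ax":0,"ay":0,"az":0},{"dx":-0.2,"dy":-2,"dz":0,"ax":0,"ay":0,"az":0},{"dx":-0.3,"dy":-3,"dz":0,"ax":0,"ay":0,"az":0}]'

```text
t: 21.85
eef_pos: [0.5428, -0.1638, 0.0293]
orientation: [179.5, 8.0, 102.3]
wrist_force: [-4.5, 5.9, 0.1]
grip_width: 0.0001
grasp_force: 3.1
```

>>> step_arm --motion '[{"dx":-0.1,"dy":-1,"dz":0,"ax":0,"ay":0,"az":0},{"dx":-0.2,"dy":-2,"dz":0,"ax":0,"ay":0,"az":0}]'

```text
t: 22.05
eef_pos: [0.5426, -0.1658, 0.0293]
orientation: [179.5, 8.0, 102.3]
wrist_force: [-4.5, 4.9, -1.1]
grip_width: -0.0003
grasp_force: 3.0
```

>>> step_arm --motion '[{"dx":-0.1,"dy":-1,"dz":0,"ax":0,"ay":0,"az":0},{"dx":-0.2,"dy":-2,"dz":0,"ax":0,"ay":0,"az":0}]'

```text
t: 22.25
eef_pos: [0.5425, -0.1678, 0.0293]
orientation: [179.5, 8.0, 102.3]
wrist_force: [-3.5, 5.5, -0.8]
grip_width: 0.0002
grasp_force: 2.8
```

>>> step_arm --motion '[{"dx":-0.1,"dy":-1,"dz":0,"ax":0,"ay":0,"az":0},{"dx":-0.2,"dy":-2,"dz":0,"ax":0,"ay":0,"az":0}]'

```text
t: 22.45
eef_pos: [0.5423, -0.1698, 0.0293]
orientation: [179.5, 8.0, 102.3]
wrist_force: [-4.9, 4.7, -0.6]
grip_width: 0.0003
grasp_force: 2.7
```

```bash
python3 -c "
from h import *
st();cap()
b=robot.get_image('top')[150:270,330:470];a=robot.get_image('wrist')[160:480,160:480]
cv2.imwrite('pics/w3.png',np.hstack([cv2.resize(a,(400,400)),cv2.resize(b,(400,400))])[:,:,::-1])"
```

```text
22.45 [ 542.3 -169.8   29.3] rail [-31.6 -44.4] [179.5   8.  102.3] F [-4.9  4.7 -0.6] q [-16.   36.  114.6 -15.6  26.1 -14.6]
```

View pics/w3.png

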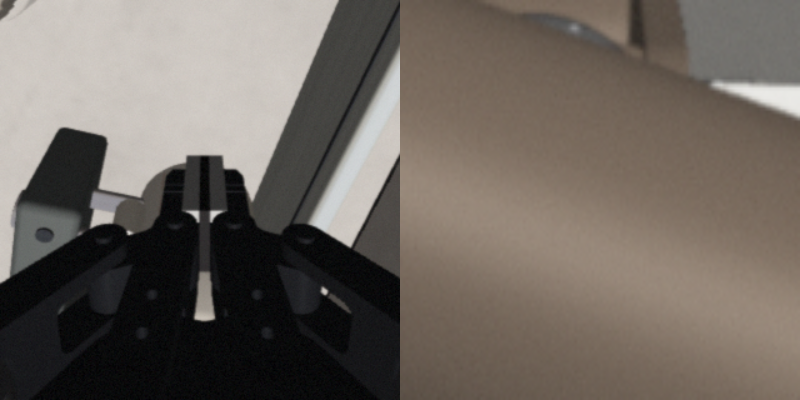

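Wrist view: the roller at (130,215) is pressed on the bottle's front side as it passes, and the rail is at the right. I continue.

>>> step_arm --motion '[{"dx":-0.1,"dy":-1,"dz":0,"ax":0,"ay":0,"az":0},{"dx":-0.1,"dy":-2,"dz":0,"ax":0,"ay":0,"az":0}]'

```text
t: 22.85
eef_pos: [0.5423, -0.1718, 0.0294]
orientation: [179.5, 8.0, 102.3]
wrist_force: [-4.0, 3.8, -0.6]
grip_width: -0.0001
grasp_force: 2.6
```

>>> step_arm --motion '[{"dx":0,"dy":-1,"dz":0,"ax":0,"ay":0,"az":0},{"dx":-0.1,"dy":-2,"dz":0,"ax":0,"ay":0,"az":0}]'

```text
t: 23.05
eef_pos: [0.5421, -0.1738, 0.0293]
orientation: [179.5, 8.0, 102.3]
wrist_force: [-3.7, 6.8, -0.5]
grip_width: -0.0004
grasp_force: 3.3
```

>>> step_arm --motion '[{"dx":0,"dy":-1,"dz":0,"ax":0,"ay":0,"az":0},{"dx":-0.1,"dy":-2,"dz":0,"ax":0,"ay":0,"az":0}]'

```text
t: 23.25
eef_pos: [0.542, -0.1756, 0.0293]
orientation: [179.5, 8.0, 102.3]
wrist_force: [-3.0, 9.5, -0.7]
grip_width: -0.0003
grasp_force: 5.0
```

>>> step_arm --motion '[{"dx":0,"dy":-1,"dz":0,"ax":0,"ay":0,"az":0},{"dx":-0.1,"dy":-2,"dz":0,"ax":0,"ay":0,"az":0}]'

```text
t: 23.45
eef_pos: [0.5418, -0.1773, 0.0292]
orientation: [179.5, 7.9, 102.3]
wrist_force: [-2.2, 12.7, -1.0]
grip_width: -0.0001
grasp_force: 6.9
```

The buffer has engaged at about 12.5 N. I hold here.

>>> step_arm --motion '[{"dx":0,"dy":0,"dz":0,"ax":0,"ay":0,"az":0},{"dx":0,"dy":0,"dz":0,"ax":0,"ay":0,"az":0},{"dx":0,"dy":0,"dz":0,"ax":0,"ay":0,"az":0}]'

```text
t: 23.75
eef_pos: [0.5418, -0.1772, 0.0291]
orientation: [179.5, 7.9, 102.3]
wrist_force: [-3.0, 10.5, -2.8]
grip_width: 0.0004
grasp_force: 5.8
```

>>> step_arm --motion '[{"dx":0,"dy":0,"dz":0,"ax":0,"ay":0,"az":0},{"dx":0,"dy":0,"dz":0,"ax":0,"ay":0,"az":0},{"dx":0,"dy":0,"dz":0,"ax":0,"ay":0,"az":0},{"dx":0,"dy":0,"dz":0,"ax":0,"ay":0,"az":0},{"dx":0,"dy":0,"dz":0,"ax":0,"ay":0,"az":0}]'

```text
t: 24.25
eef_pos: [0.5419, -0.1773, 0.0292]
orientation: [179.5, 7.9, 102.3]
wrist_force: [-3.6, 10.3, -1.1]
grip_width: -0.0002
grasp_force: 5.8
```

Force has settled to about 10.8 N. I add a little and hold again.

>>> step_arm --motion '[{"dx":0,"dy":-0.7,"dz":0,"ax":0,"ay":0,"az":0},{"dx":0,"dy":-0.7,"dz":0,"ax":0,"ay":0,"az":0},{"dx":0,"dy":-0.7,"dz":0,"ax":0,"ay":0,"az":0}]'

```text
t: 24.55
eef_pos: [0.5418, -0.1778, 0.0291]
orientation: [179.5, 7.9, 102.3]
wrist_force: [-2.7, 13.5, -1.7]
grip_width: 0.0001
grasp_force: 6.9
```

>>> step_arm --motion '[{"dx":0,"dy":0,"dz":0,"ax":0,"ay":0,"az":0},{"dx":0,"dy":0,"dz":0,"ax":0,"ay":0,"az":0},{"dx":0,"dy":0,"dz":0,"ax":0,"ay":0,"az":0},{"dx":0,"dy":0,"dz":0,"ax":0,"ay":0,"az":0},{"dx":0,"dy":0,"dz":0,"ax":0,"ay":0,"az":0},{"dx":0,"dy":0,"dz":0,"ax":0,"ay":0,"az":0}]'

```text
t: 25.15
eef_pos: [0.5418, -0.1778, 0.0291]
orientation: [179.5, 7.9, 102.3]
wrist_force: [-2.9, 13.4, -1.6]
grip_width: 0.0001
grasp_force: 6.9
```

>>> step_arm --motion '[{"dx":0,"dy":0.2,"dz":0,"ax":0,"ay":0,"az":0},{"dx":0,"dy":0.2,"dz":0,"ax":0,"ay":0,"az":0},{"dx":0,"dy":0.2,"dz":0,"ax":0,"ay":0,"az":0},{"dx":0,"dy":0.2,"dz":0,"ax":0,"ay":0,"az":0},{"dx":0,"dy":0.2,"dz":0,"ax":0,"ay":0,"az":0},{"dx":0,"dy":0.2,"dz":0,"ax":0,"ay":0,"az":0},{"dx":0,"dy":0.2,"dz":0,"ax":0,"ay":0,"az":0}]'

```text
t: 25.85
eef_pos: [0.5418, -0.1777, 0.0291]
orientation: [179.5, 7.9, 102.3]
wrist_force: [-2.5, 11.7, -3.0]
grip_width: 0.0002
grasp_force: 6.1
```

Bedded at 11.7 N. I release slowly along +y, then rise and swing clear to look.

>>> step_arm --motion '[{"dx":0,"dy":1,"dz":0,"ax":0,"ay":0,"az":0},{"dx":0.1,"dy":2,"dz":0,"ax":0,"ay":0,"az":0},{"dx":0.1,"dy":3,"dz":0,"ax":0,"ay":0,"az":0},{"dx":0.2,"dy":4,"dz":0,"ax":0,"ay":0,"az":0},{"dx":0.3,"dy":6,"dz":0,"ax":0,"ay":0,"az":0},{"dx":0.5,"dy":10,"dz":0,"ax":0,"ay":0,"az":0},{"dx":1,"dy":22,"dz":0,"ax":0,"ay":0,"az":0},{"dx":2,"dy":40,"dz":10,"ax":0,"ay":0,"az":0},{"dx":2,"dy":50,"dz":50,"ax":0,"ay":0,"az":0},{"dx":2,"dy":60,"dz":95,"ax":0,"ay":0,"az":0},{"dx":2,"dy":90,"dz":130,"ax":0,"ay":0,"az":0},{"dx":2,"dy":130,"dz":150,"ax":0,"ay":0,"az":0}]'

```text
t: 27.05
eef_pos: [0.5463, -0.0481, 0.183]
orientation: [179.2, 8.1, 102.2]
wrist_force: [0.4, -0.3, 0.2]
grip_width: -0.0002
grasp_force: 0.0
```

>>> step_arm --motion '[{"dx":0,"dy":45,"dz":15,"ax":0,"ay":0,"az":0},{"dx":0,"dy":90,"dz":30,"ax":0,"ay":0,"az":0},{"dx":0,"dy":135,"dz":50,"ax":0,"ay":0,"az":0},{"dx":0,"dy":180,"dz":60,"ax":0,"ay":0,"az":0},{"dx":0,"dy":180,"dz":60,"ax":0,"ay":0,"az":0}]'

```text
t: 27.55
eef_pos: [0.5458, 0.137, 0.2416]
orientation: [179.2, 8.0, 102.5]
wrist_force: [0.6, -0.0, -0.1]
grip_width: -0.0002
grasp_force: 0.0
```

```bash
python3 -c "
from h import *
st()
b=robot.get_image('top')
for sl in [(165,240,360,460)]:
    h=cv2.cvtColor(b,cv2.COLOR_RGB2HSV);m=((h[...,0]<8)|(h[...,0]>172))&(h[...,1]>150)&(h[...,2]>80);k=np.zeros_like(m);k[165:240,360:460]=1
    y,x=np.nonzero(m&k);p=ray('top',(x.mean(),y.mean()),.095)*1000;print(len(x),p,Rl(p))
a=robot.get_image('scene')[110:210,230:360]
cv2.imwrite('pics/f.png',np.hstack([cv2.resize(b[150:300,310:460],(400,400),interpolation=2),cv2.resize(a,(400,308),interpolation=2).repeat(1,0) if 0 else cv2.resize(a,(400,400),interpolation=2)])[:,:,::-1])"
```

```text
27.55 [545.8 137.  241.6] rail [-42.7 262.3] [179.2   8.  102.5] F [ 0.6 -0.  -0.1] q [ 16.3  20.  102.9  -9.5  57.2   8.9]
101 [ 545.23909112 -210.86610703   95.        ] [-26.74343179 -85.23499749]
```

View pics/f.png

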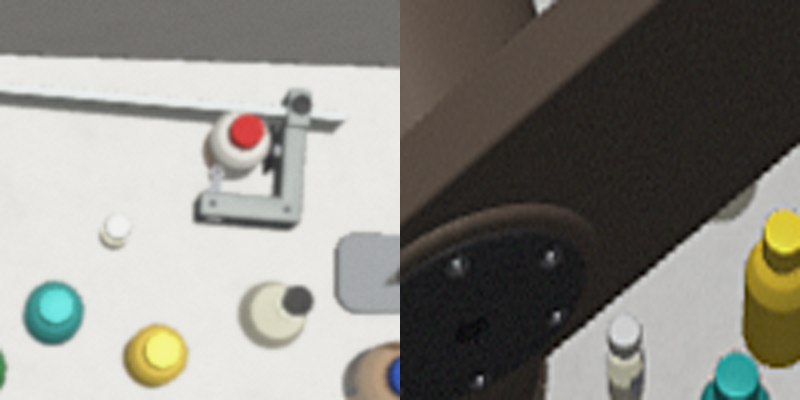

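The top view shows the bottle upright at (240,140), on the rail and against the buffer, with the roller at (213,180) behind its widest part. The bystanders haven't moved, so I'm handing in.

```bash
python3 -c "
from cell import robot
print(robot.sign_off())"
```

```text
the job is handed in; nothing more can be done
None
```

The white bottle is parked on the rail against the buffer, past the roller; it was bedded for about 0.7 s at roughly 12 N (readings stayed under 15 N), released with nothing else moved, and handed in at about 27.6 s.

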